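# Film cleaner air: set the selector, seat the valve, open two turns, hold

### The arm

A 7-joint arm with a two-finger parallel gripper is mounted at the origin on the work surface. World frame = base frame: x ahead of the robot, y to its left, z up, the work surface at z = 0. Lengths are in mm, angles in rad, forces in N, time in s.
With the tool pointing down it reaches from about 425 to 925 mm from the base axis. Payload 6.8 kg.
Tool frame: the origin (TCP) lies between the finger pads; the fingertips stand 14 mm ahead of it and the grasp point (between the pads) lies 5 mm behind it (r.finger_overhang is the distance from the TCP to the fingertips, in mm); z points along the fingers, y is the direction in which the jaws open and shut (so a half turn about z gives the same grasp; the last joint's range is limited). The gripper opens to 85 mm and grips with 20 to 120 N. Pads are 22 mm wide; open, the fingers measure 114 mm over their backs; the gripper's body (76 mm by 85 mm) begins 54 mm behind the grasp point. The pads swing forward as they close: fully open they stand 13 mm farther back than shut.
Start: joints at [-1.212, 0.477, 0.022, 1.555, -0.011, 1.109, -0.083], TCP at [303.77, 602.803, 212.508] pointing down, gripper open.
Joint ranges: [-2.96, 2.96], [-0.34, 2.1], [-1.41, 1.46], [0.24, 2.44], [-1.37, 4.51], [0.17, 1.92], [-2.96, 2.96]. Speed limits (rad/s): [2.39, 2.39, 3.14, 3.14, 3.14, 3.14, 3.14].

### API

Orientations are given as a unit quaternion [x, y, z, w].
In Python, from cell import r, cams gives the robot as it stands.
- The arm moves only by the tool servo_tool, never from a script. Its argument "steps" is a list that holds one entry, the list of rows, each a list of 4 numbers: the shift along the tool's x, y, z in units of 40 mm (1.0 is 40 mm), then the turn about the tool's z in units of 5 degrees (1.0 is 5 degrees). A call has 1 to 10 rows; each row shifts and turns the pose as measured when the row begins, along the tool's axes as they then stand; what a row does not reach is not made up. A row lasts 1/10 s, in which the tool goes at most 50 mm and 8.59 degrees, less where a joint would pass 70% of its speed; a pose out of reach is approached as far as the arm can. A call is refused whole if a number of a shift passes 1 or a number of a turn 1, either way. A call with a gripper value outside its range is refused whole. "fingers" is the gripper command: -1 is fully open, 1 is shut, values between are in proportion, set as the call begins (left out, the last holds). The fingers move at their own pace and stop on an object; the grip force is fixed at half the most. Time passes only in rows, so rows that do not move let the fingers close. It gives the time, the measured TCP pose, the force and the opening at its end, in the units of the state.
- r.observe(): the state, without advancing time (a new reading comes with each control period).
- cams.get_image(name): name is "scene" or "top"; returns a dict with "frame" (420x560x3 uint8, red, green, blue), "mtx" (3x3 intrinsics, pixels), "extrinsics" (4x4, takes a point from world to camera coordinates). Camera axes: x right, y down, z forward; pixel columns grow to the right and rows downward; lengths in mm; the calibration is good to about 2 mm. A picture is of the moment at which its call begins. There is no depth.
- r.job_done(): hands the job in, once; it reports no verdict.
The state is a dict: "t": time; "q": joint angles; "joint_velocities": joint speeds; "effort": joint torques, N m; "position": TCP position; "tcp_rot": TCP orientation; "ft_force": force on the tool from outside, world axes, zero at the start; "torque": the same for the moment, N m; "grip_width": finger opening in mm.
Only numpy, scipy, OpenCV 4.12 (cv2) and the standard library are available. Lean on these libraries where they do the work, as an engineer would, in place of code of your own. Each camera call takes 0.05 s, during which the arm holds its last target.

### The job

On the film bench, turn the air cleaner's selector knob to the long bar mark until it clicks in. Then close the air valve's handwheel (clockwise from above) fully to its stop, open it again by exactly two full turns, and finish while still gripping the crank handle firmly and still, so the wheel cannot creep. Leave the other things on the bench where they are.

Things in the scene. Friction and masses are not known exactly. Their poses are not given: they have to be found in the camera images.
- selector_box: fixed aluminium box 120 x 120 x 45 mm that carries the selector knob on its top centre; origin under its centre on the bench, z up. Four black marks on its top lie in an arc round the knob, at +0.9, +0.3, -0.3 and -0.9 rad about z from the box's own x axis; the third, at -0.3 rad, is the long bar (22 x 6 mm), the others are round dots of 7 mm
- selector_grip (a point): point on the selector knob's vertical axis at gripping height, 76 mm above the bench; its x axis runs along the grip bar towards the pointer end. The black bar is 48 mm long, 14 mm thick; it stands free of its 52 mm round skirt from 56 to 88 mm above the bench; a white line on its top, from the centre to one end, is the pointer
- selector (a joint): angle of the selector knob, rad, grows clockwise seen from above; spring detents at 0, 0.6, 1.2 and 1.8 (the pointer then points to the first, second, third, fourth mark; the long bar mark is 1.2). End stops at -0.1 and 1.9. It starts at the first or the second. Released within about 0.2 of a detent it springs into it; turning takes under 0.2 N m
- wheel_hub (a point): centre of the valve's dark steel handwheel, on its vertical axis, 62 mm above the bench. The wheel's rim is 112 mm across and 12 mm thick; brass body with two pipe stubs beneath it, fixed to the bench. Nothing of the wheel but the crank handle reaches above 70 mm
- crank_handle: black upright round crank handle on the rim of the handwheel, 24 mm across, 46 mm high, from 72 to 118 mm above the bench, 50 mm from the wheel's axis; origin at its centre, 95 mm above the bench. It spins freely on its pin, so it may be led round in a circle by a gripper that keeps its direction
- valve (a joint): angle of the handwheel, rad: 0 at the closed stop (a hard stop), grows as the valve is opened (anticlockwise from above; closing is clockwise). One turn is 6.283, two turns open is 12.566; it starts 0.4 to 1.4 turns open and stays where it is left. Turning takes about 1.5 N at the handle
- film_can: bystander, to be left alone: closed flat round steel film can, 130 mm across, 28 mm high, origin under its centre
- film_core: bystander, to be left alone: white plastic film core (ring), 50 mm across, 17 mm high, origin under its centre
- loupe: bystander, to be left alone: black waisted loupe, 44 mm across, 46 mm high, origin under its centre
- splicer: bystander, to be left alone: steel film splicer, 80 x 150 x 50 mm, origin under its centre
- tape_dispenser: bystander, to be left alone: grey tape dispenser with a roll, 50 x 120 x 80 mm, origin under its centre
- screwdriver: bystander, to be left alone: screwdriver with black handle, 170 mm long, lying on the bench
- small_cup: bystander, to be left alone: white ceramic cup without handle, 64 mm across, 60 mm high, origin under its centre
Things that resemble listed ones, but are neither listed nor needed, are in the scene too. Of the things shaped like the selector_box, the aluminium one is meant.

How it is judged:
By the outcome, as a careful person would: the job done as asked, in the order asked, and still so for the second after the job is handed in, while the arm keeps its last pose, push and grip.
It also fails if it takes over 70 s, if anything falls off the work surface, if the arm or the gripper's body presses on something with over 40 N, if the wrist force passes 120 N, or if a joint passes its speed limit or range.

## Working session

There is one attempt and no reset: what is moved stays moved. The work goes in short steps, Python scripts to look and compute and a tool call to move; the robot and the scene stay as the last step left them, time stands still between calls to the robot, and variables do not carry over. Pictures are saved under pics/ and viewed, and the job is handed in when it is done.

Besides the shell and the picture viewer there is one more tool, called as a command line: name --argument value ..., lists and objects as JSON in quotes. servo_tool: Moves the arm, as the interface text tells. Its arguments: {"type":"object","properties":{"steps":{"type":"array"},"fingers":{"type":"number"}},"required":["steps"]}

```bash
mkdir -p pics; ls; python3 - <<'E'
from cell import r,cams
import cv2
for n in("scene","top"):
    d=cams.get_image(n); cv2.imwrite(f"pics/{n}0.png",d["frame"][:,:,::-1]); print(n,d["mtx"].tolist(),d["extrinsics"].round(4).tolist())
s=r.observe(); print(s, r.finger_overhang)
E
```

```text
pics
scene [[511.67785507588405, 0.0, 280.44215593701267], [0.0, 511.67785507588405, 206.9473597450825], [0.0, 0.0, 1.0]] [[-0.8731, 0.4876, 0.004, 432.788], [0.2645, 0.4806, -0.8361, -64.6438], [-0.4096, -0.7289, -0.5485, 1707.5891], [0.0, 0.0, 0.0, 1.0]]
top [[485.7813381586707, 0.0, 277.32839523847116], [0.0, 485.7813381586707, 204.2014522593924], [0.0, 0.0, 1.0]] [[-0.0027, -0.9999, 0.0117, 43.1307], [-0.9954, 0.0015, -0.0962, 542.3949], [0.0962, -0.0119, -0.9953, 1304.4236], [0.0, 0.0, 0.0, 1.0]]
{'t': 0.1, 'q': array([-1.21207803,  0.47769765,  0.02234729,  1.55633049, -0.01149781,
        1.10933005, -0.08309882]), 'joint_velocities': array([-0.00148082, -0.00133642,  0.00041684, -0.00281526,  0.00068986,
        0.0004161 , -0.00073275]), 'effort': array([ 5.63656053e-03, -5.97757387e+01,  1.61457270e+00, -2.81954134e+01,
        1.28987824e-02,  5.02089752e-03, -2.99480530e-05]), 'position': array([303.54354378, 602.26833529, 211.64566509]), 'tcp_rot': array([ 2.31286590e-01,  9.72885319e-01, -8.08378627e-04, -1.29264104e-04]), 'ft_force': array([-0.22877229, -0.5074751 , -0.40130597]), 'torque': array([ 0.02029533,  0.04408157, -0.03655906]), 'grip_width': 85.36759207802642} 14.0
```

View pics/scene0.png

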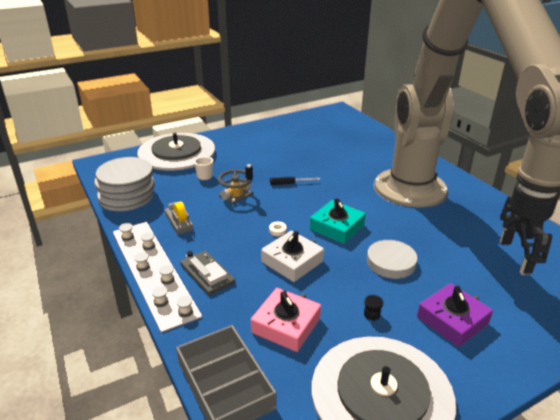

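View pics/top0.png

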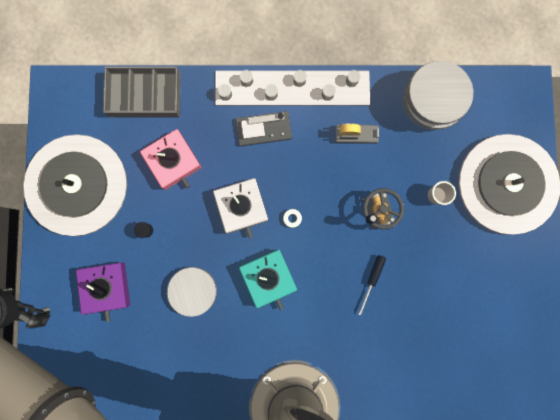

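Four boxes have the selector shape (top view): pink (170,158), bare light grey (240,207), teal (268,279) and purple (102,288). Only the grey one has an aluminium finish. The handwheel is at (384,208). I'll enlarge both to confirm.

```bash
python3 - <<'E'
import cv2,numpy as np
t=cv2.imread("pics/top0.png"); s=cv2.imread("pics/scene0.png")
a=cv2.resize(t[165:245,200:280],(400,400),interpolation=cv2.INTER_CUBIC)
b=cv2.resize(t[170:250,340:420],(400,400),interpolation=cv2.INTER_CUBIC)
cv2.imwrite("pics/crop_t.png",np.hstack([a,b]))
a=cv2.resize(s[215:295,250:330],(400,400),interpolation=cv2.INTER_CUBIC)
b=cv2.resize(s[140:220,195:275],(400,400),interpolation=cv2.INTER_CUBIC)
cv2.imwrite("pics/crop_s.png",np.hstack([a,b]))
E
```

```text
(no output)
```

View pics/crop_t.png

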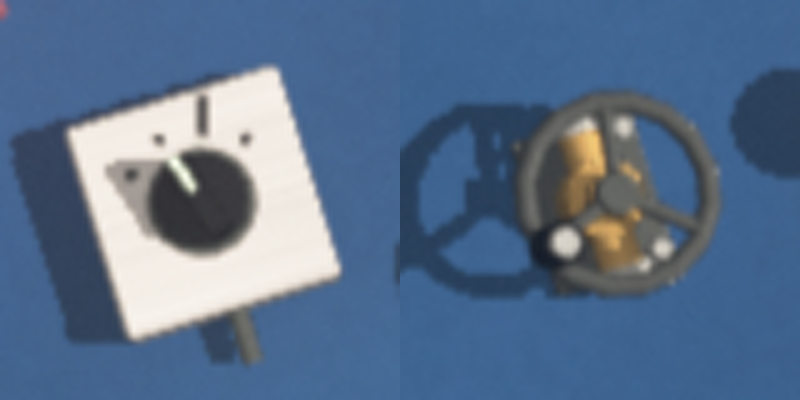

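View pics/crop_s.png

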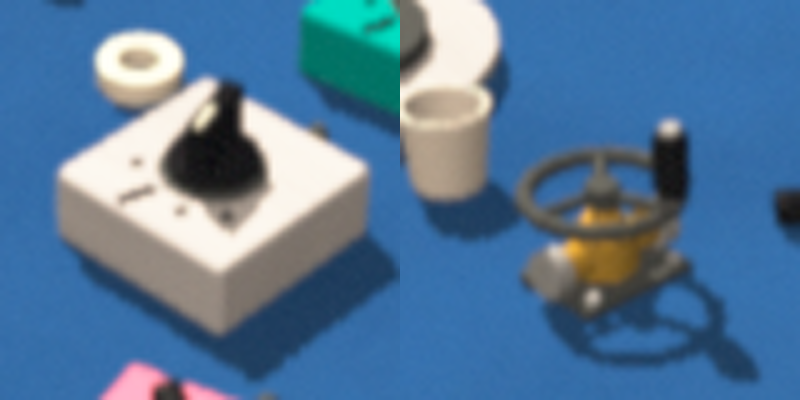

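The crops confirm the bare aluminium box. Its marks in the top crop are dots at (130,174), (158,139) and (246,139), and the bar at (202,115). The pointer is at the second mark, so it needs 0.6 rad clockwise. The crank's pale cap is at crop (566,242), which is top-image (373,218).

```bash
cat > h.py <<'E'
import numpy as np,cv2
def ray(d,px,z):
    K,E=d["mtx"],d["extrinsics"]; R,t=E[:3,:3],E[:3,3]; c=-R.T@t
    v=R.T@np.linalg.inv(K)@np.array([px[0],px[1],1.0]); return c+v*(z-c[2])/v[2]
def line(d,px):
    K,E=d["mtx"],d["extrinsics"]; R,t=E[:3,:3],E[:3,3]; c=-R.T@t
    v=R.T@np.linalg.inv(K)@np.array([px[0],px[1],1.0]); return c,v/np.linalg.norm(v)
def tri(d1,p1,d2,p2):
    A=[];b=[]
    L=[line(d1,p1),line(d2,p2)]
    M=sum(np.eye(3)-np.outer(v,v) for c,v in L); b=sum((np.eye(3)-np.outer(v,v))@c for c,v in L)
    return np.linalg.solve(M,b)
E
python3 - <<'E'
from h import *
from cell import r,cams
t=cams.get_image("top"); s=cams.get_image("scene")
f=lambda x,y:(200+(x-2)/5,165+(y-2)/5)   # crop->px
g=lambda x,y:(340+(x-402)/5,170+(y-2)/5)
np.set_printoptions(precision=1,suppress=True)
# box top contour by mask
fr=t["frame"].astype(int); m=((fr.min(2)>140)).astype(np.uint8); m[:165]=0;m[245:]=0;m[:,:200]=0;m[:,275:]=0
cs,_=cv2.findContours(m,cv2.RETR_EXTERNAL,cv2.CHAIN_APPROX_NONE); c=max(cs,key=cv2.contourArea)
W=np.array([ray(t,p[0],45)[:2] for p in c],np.float32); rect=cv2.minAreaRect(W); print("box",rect)
for n,p in dict(d1=(130,174),d2=(158,139),bar=(202,115),d4=(246,139)).items(): print(n,ray(t,f(*p),45))
print("skirt c",ray(t,f(203,201),52)); a=ray(t,f(172,158),88);b=ray(t,f(194,190),88);print("pointer",a,b,np.arctan2(*(a-b)[[1,0]]))
gh=ray(t,g(622,194),70);print("hub",gh)
print("cap",ray(t,g(566,242),118))
g2=lambda x,y:(195+(x-402)/5,140+(y-2)/5)
print("cap scene",ray(s,g2(670,126),118),tri(t,g(566,242),s,g2(670,126)))
print("hub tri",tri(t,g(622,194),s,g2(600,188)))
# rim: ellipse
for e in [(516,190),(720,194),(618,90),(618,296)]: print(ray(t,g(*e),62))
E
```

```text
box ((538.9747314453125, 142.32711791992188), (120.52404022216797, 119.35643005371094), 17.272397994995117)
d1 [553.9 181.8  45. ]
d2 [572.9 166.8  45. ]
bar [585.9 143.1  45. ]
d4 [572.8 119.3  45. ]
skirt c [538.5 141.9  52. ]
pointer [557.7 155.8  88. ] [540.8 144.3  88. ] 0.6024946490053329
hub [ 526.6 -240.4   70. ]
cap [ 497.9 -200.   118. ]
cap scene [ 495.  -205.1  118. ] [ 497.7 -199.3  121.5]
hub tri [ 527.7 -242.1   63.9]
[ 529.5 -185.6   62. ]
[ 527.2 -294.7   62. ]
[ 583.2 -241.4   62. ]
[ 472.9 -238.8   62. ]
```

```bash
cat > go.py <<'E'
import sys,numpy as np
from scipy.spatial.transform import Rotation as Ro
from cell import r
def go(x,y,z,yaw=None):
    s=r.observe();p=s["position"];R=Ro.from_quat(s["tcp_rot"]).as_matrix()
    d=R.T@(np.array([x,y,z])-p); a=np.arctan2(R[1,0],R[0,0])
    print("t",s["t"],"pos",p.round(1),"yaw",round(a,3),"tilt",R[:2,2].round(3),"F",s["ft_force"].round(1),"w",round(s["grip_width"],1),"q",s["q"].round(2))
    print("need units",(d/40).round(3), "turn" ,None if yaw is None else round(-np.degrees((yaw-a+np.pi)%(2*np.pi)-np.pi)/5,2))
if __name__=="__main__": go(*map(float,sys.argv[1:]))
E
python3 go.py 539 142.2 212 3.744
```

```text
t 0.2 pos [303.6 602.5 211.9] yaw 2.675 tilt [-0.    -0.001] F [ 0.1  0.5 -0.2] w 85.4 q [-1.21  0.48  0.02  1.56 -0.01  1.11 -0.08]
need units [-1.0434e+01 -7.6260e+00  6.0000e-03] turn -12.25
```

servo_tool --steps '[[[-0.85, -0.62, 0, 0], [-0.85, -0.62, 0, 0], [-0.85, -0.62, 0, 0], [-0.85, -0.62, 0, 0], [-0.85, -0.62, 0, 0], [-0.85, -0.62, 0, 0], [-0.85, -0.62, 0, 0], [-0.85, -0.62, 0, 0], [-0.85, -0.62, 0, 0], [-0.85, -0.62, 0, 0]]]' --fingers -1

```text
t: 1.2
position: [497.8, 221.7, 209.0]
tcp_rot: [0.224, 0.975, 0.0, -0.002]
ft_force: [0.8, 0.4, -0.2]
grip_width: 85.6
```

```bash
python3 go.py 539 142.2 212 3.744
```

```text
t 1.2 pos [497.8 221.7 209. ] yaw 2.689 tilt [-0.004  0.001] F [ 0.8  0.4 -0.2] w 85.6 q [-0.67  0.27  0.16  1.88 -0.05  1.    0.64]
need units [-1.796 -1.338 -0.081] turn -12.09
```

Works as modelled. Next I turn the wrist.

servo_tool --steps '[[[-0.6, -0.45, 0, 0], [-0.6, -0.45, 0, 0], [-0.4, -0.3, 0, 0], [0, 0, 0, -1], [0, 0, 0, -1], [0, 0, 0, -1], [0, 0, 0, -1], [0, 0, 0, -1], [0, 0, 0, -1], [0, 0, 0, -1]]]'

```text
t: 2.2
position: [537.8, 136.2, 208.2]
tcp_rot: [-0.083, 0.997, -0.001, -0.002]
ft_force: [-0.3, 1.0, 0.4]
grip_width: 85.3
```

servo_tool --steps '[[[0, 0, 0, -1], [0, 0, 0, -1], [0, 0, 0, -1], [0, 0, 0, -1], [0, 0, 0, -1], [0, 0, 0, -0.5], [0, 0, 0, 0]]]'

```text
t: 2.9
position: [536.7, 135.7, 207.3]
tcp_rot: [-0.328, 0.945, -0.001, -0.004]
ft_force: [-0.5, -0.3, -0.1]
grip_width: 85.6
```

```bash
python3 go.py 539 142.2 130 3.744
```

```text
t 2.9 pos [536.7 135.7 207.3] yaw -2.473 tilt [-0.006 -0.004] F [-0.5 -0.3 -0.1] w 85.6 q [-0.38  0.29  0.02  1.85 -0.01  1.01  1.88]
need units [-0.16   0.09   1.931] turn 0.75
```

servo_tool --steps '[[[-0.16, 0.09, 0.6, 0.7], [0, 0, 0.8, 0], [0, 0, 0.8, 0], [0, 0, 0.2, 0], [0, 0, 0, 0]]]'

```text
t: 3.4
position: [540.8, 142.8, 110.2]
tcp_rot: [-0.295, 0.956, -0.001, -0.001]
ft_force: [0.5, 0.1, 0.6]
grip_width: 85.3
```

```bash
python3 go.py 539 142.2 75 3.744; python3 - <<'E'
from cell import cams
import cv2
d=cams.get_image("top")["frame"];e=cams.get_image("scene")["frame"]
import numpy as np
a=cv2.resize(d[165:245,200:280],(400,400));b=cv2.resize(e[205:285,250:330],(400,400))
cv2.imwrite("pics/k1.png",np.hstack([a,b])[:,:,::-1])
E
```

```text
t 3.4 pos [540.8 142.8 110.2] yaw -2.544 tilt [-0.002 -0.002] F [0.5 0.1 0.6] w 85.3 q [-0.39  0.41  0.02  1.93 -0.01  0.81  1.81]
need units [0.043 0.012 0.881] turn -0.05
```

View pics/k1.png

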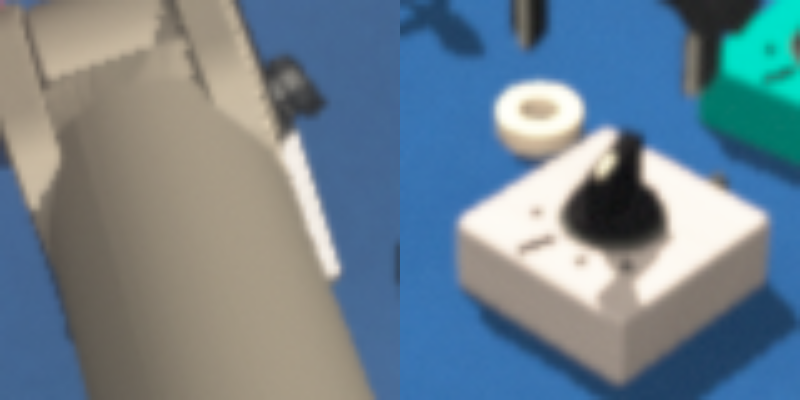

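The top view is hidden by the arm. In the scene crop the fingers appear above and behind the knob, so I'll check by projecting the TCP.

```bash
python3 - <<'E'
from cell import cams,r
import cv2,numpy as np
from scipy.spatial.transform import Rotation as Ro
c=cams.get_image("scene");e=c["frame"].copy()
s=r.observe();R=Ro.from_quat(s["tcp_rot"]).as_matrix()
def P(w):
    q=c["extrinsics"][:3]@np.r_[w,1];q=c["mtx"]@q;return q[:2]/q[2]
for o in [(0,0,0),(0,43,0),(0,-43,0)]:
    w=s["position"]+R@np.array(o,float);p=P(w);print(o,w.round(),p.round())
    cv2.circle(e,tuple(int(v) for v in p),1,(255,0,0),-1)
print("knob top",P([539,142,88]))
cv2.imwrite("pics/k2.png",cv2.resize(e[130:290,200:400],(800,640))[:600,:,::-1])
E
```

```text
(0, 0, 0) [542. 143. 112.] [292. 228.]
(0, 43, 0) [518. 179. 112.] [307. 232.]
(0, -43, 0) [566. 108. 112.] [277. 223.]
knob top [292.62405565 234.76641811]
```

View pics/k2.png

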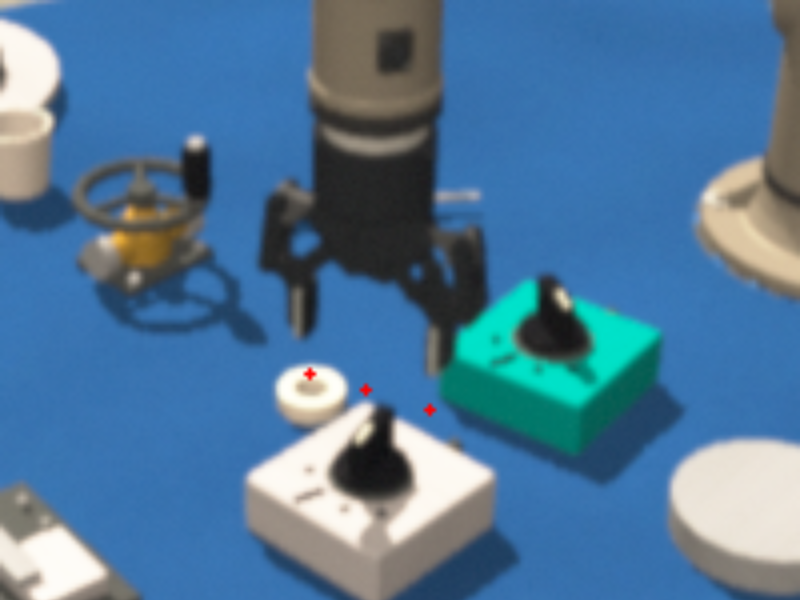

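The finger tips appear about 9 px above where I projected them. I'll check that offset against the two start pictures by triangulation.

```bash
python3 - <<'E'
from cell import cams
import cv2,numpy as np
s=cv2.imread("pics/scene0.png");t=cv2.imread("pics/top0.png")
d={n:cams.get_image(n) for n in("scene","top")}
def P(c,w):
    q=c["extrinsics"][:3]@np.r_[w,1];q=c["mtx"]@q;return q[:2]/q[2]
X=np.array([-.893,.45,0]);Y=np.array([.45,.893,0]);p=np.array([303.6,602.4,211.9])
for o in (0,43,-43):
  for n,im in(("scene",s),("top",t)):
    q=P(d[n],p+Y*o);print(o,n,q.round(1));cv2.circle(im,tuple(int(round(v)) for v in q),1,(0,0,255),-1)
a=cv2.resize(s[180:280,460:560],(400,400));b=cv2.resize(t[270:370,0:100],(400,400))
cv2.imwrite("pics/st.png",np.hstack([a,b]))
E
```

```text
0 scene [510.6 270.7]
0 top [ 34.5 300.3]
43 scene [519.8 285.1]
43 top [ 18.1 291.9]
-43 scene [501.9 257.2]
-43 top [ 51.  308.8]
```

View pics/st.png

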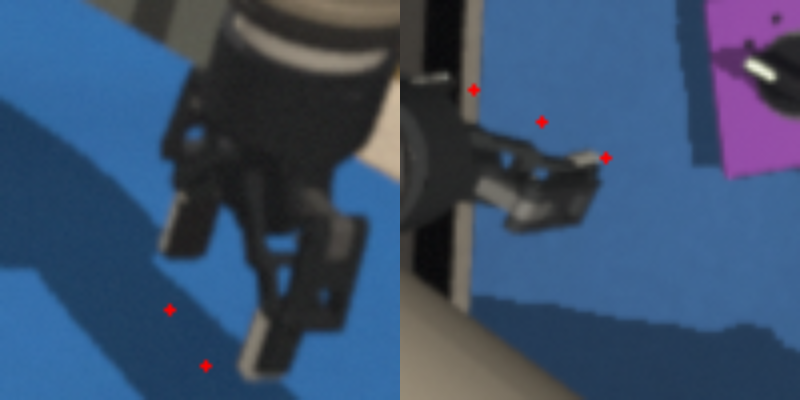

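Both views agree: the open tips stand about 28 mm higher than the nominal frame suggests. I'll shut the fingers in free air, raised, to measure the real tip position.

servo_tool --steps '[[[0, 0, -0.6, 0], [0, 0, 0, 0], [0, 0, 0, 0], [0, 0, 0, 0], [0, 0, 0, 0], [0, 0, 0, 0], [0, 0, 0, 0]]]' --fingers 0.65

```text
t: 4.35
position: [543.7, 143.7, 139.9]
tcp_rot: [-0.294, 0.956, -0.0, 0.003]
ft_force: [0.6, 0.7, -0.5]
grip_width: 15.0
```

```bash
python3 - <<'E'
from cell import cams,r
import cv2,numpy as np
from scipy.spatial.transform import Rotation as Ro
c=cams.get_image("scene");e=c["frame"].copy()
s=r.observe();R=Ro.from_quat(s["tcp_rot"]).as_matrix();print(s["grip_width"],s["position"])
def P(w):
    q=c["extrinsics"][:3]@np.r_[w,1];q=c["mtx"]@q;return q[:2]/q[2]
h=s["grip_width"]/2
for o in [(0,0,0),(0,h,14),(0,-h,14)]:
    w=s["position"]+R@np.array(o,float);p=P(w);print(o,w.round(),p.round(1))
    cv2.circle(e,tuple(int(round(v)) for v in p),0,(255,0,0),-1)
cv2.imwrite("pics/k3.png",cv2.resize(e[150:270,230:350],(600,600))[:,:,::-1])
E
```

```text
15.31772507064953 [543.63459068 143.72178582 139.8804346 ]
(0, 0, 0) [544. 144. 140.] [291.7 219.2]
(0, 7.658862535324765, 14) [539. 150. 126.] [294.3 224.5]
(0, -7.658862535324765, 14) [548. 137. 126.] [288.9 222.9]
```

View pics/k3.png

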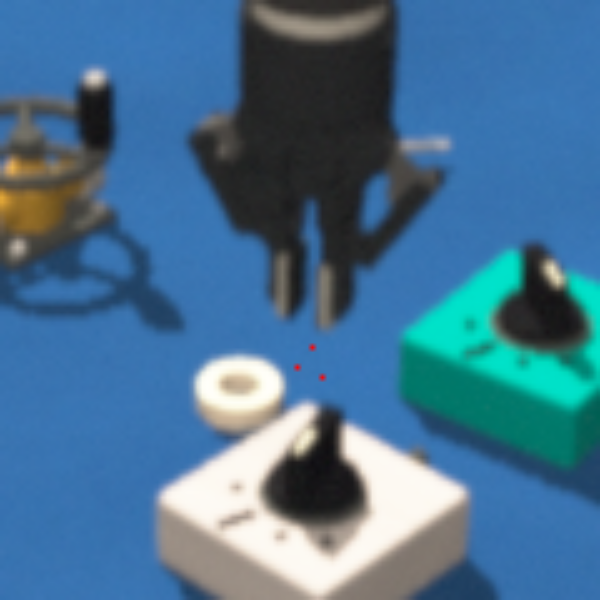

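The visible tips sit about 29 mm above the stated overhang. The test is harmless: straddle the bar at the stated height (TCP z 75), close, and read the width. 14 mm means the bar is gripped, 0 means I closed above it.

servo_tool --steps '[[[0.05, -0.05, 0, 0], [0, 0, 0, 0], [0, 0, 0, 0], [0, 0, 0, 0], [0, 0, 0, 0], [0, 0, 0, 0], [0, 0, 0, 0]]]' --fingers -0.2

```text
t: 5.1
position: [542.8, 140.5, 139.3]
tcp_rot: [-0.294, 0.956, -0.0, 0.003]
ft_force: [-0.7, 0.4, 0.7]
grip_width: 51.1
```

```bash
python3 go.py 539 142.2 75 3.744; python3 -c "
from cell import cams;cams.get_image('top')";python3 go.py 539 142.2 75 3.744
```

```text
t 5.1 pos [542.8 140.5 139.3] yaw -2.544 tilt [0.005 0.001] F [-0.7  0.4  0.7] w 51.1 q [-0.39  0.37  0.03  1.91 -0.01  0.86  1.81]
need units [0.062 0.092 1.607] turn -0.06
t 5.15 pos [542.8 140.5 139.3] yaw -2.544 tilt [0.005 0.001] F [-0.5  0.   0.8] w 51.6 q [-0.39  0.37  0.03  1.91 -0.01  0.86  1.81]
need units [0.061 0.092 1.607] turn -0.06
```

servo_tool --steps '[[[0.06, 0.09, 0.4, 0], [0, 0, 0.5, 0], [0, 0, 0.5, 0], [0, 0, 0.2, 0], [0, 0, 0, 0]]]'

```text
t: 5.65
position: [540.5, 142.9, 74.7]
tcp_rot: [-0.294, 0.956, -0.0, 0.004]
ft_force: [-0.5, 0.1, 0.6]
grip_width: 51.2
```

```bash
python3 go.py 539 142.2 75 3.744;python3 - <<'E'
from cell import cams,r
import cv2
e=cams.get_image("scene")["frame"]
cv2.imwrite("pics/k4.png",cv2.resize(e[170:290,230:350],(600,600))[:,:,::-1])
E
```

```text
t 5.65 pos [540.5 142.9  74.7] yaw -2.544 tilt [0.009 0.002] F [-0.5  0.1  0.6] w 51.2 q [-0.39  0.46  0.02  1.96 -0.01  0.72  1.81]
need units [ 0.041  0.006 -0.009] turn -0.05
```

View pics/k4.png

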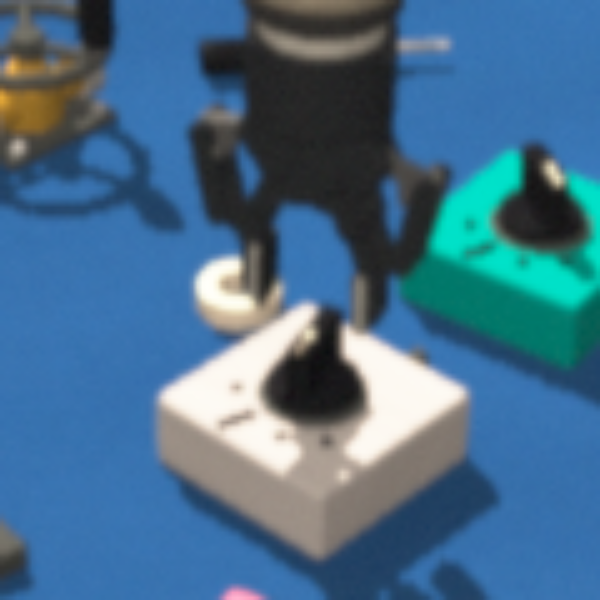

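servo_tool --steps '[[[0.04, 0, 0, 0], [0, 0, 0, 0], [0, 0, 0, 0], [0, 0, 0, 0], [0, 0, 0, 0], [0, 0, 0, 0], [0, 0, 0, 0], [0, 0, 0, 0]]]' --fingers 1

```text
t: 6.5
position: [541.7, 142.7, 78.8]
tcp_rot: [-0.294, 0.956, -0.0, 0.008]
ft_force: [-0.1, -0.3, 0.8]
grip_width: -0.0
```

```bash
python3 go.py 539 142.2 75 3.744;python3 - <<'E'
from cell import cams,r
import cv2
e=cams.get_image("scene")["frame"]
cv2.imwrite("pics/k5.png",cv2.resize(e[170:290,230:350],(600,600))[:,:,::-1])
E
```

```text
t 6.5 pos [541.7 142.7  78.8] yaw -2.544 tilt [0.015 0.004] F [-0.1 -0.3  0.8] w -0.0 q [-0.39  0.45  0.02  1.96 -0.01  0.72  1.81]
need units [0.065 0.028 0.094] turn -0.06
```

View pics/k5.png

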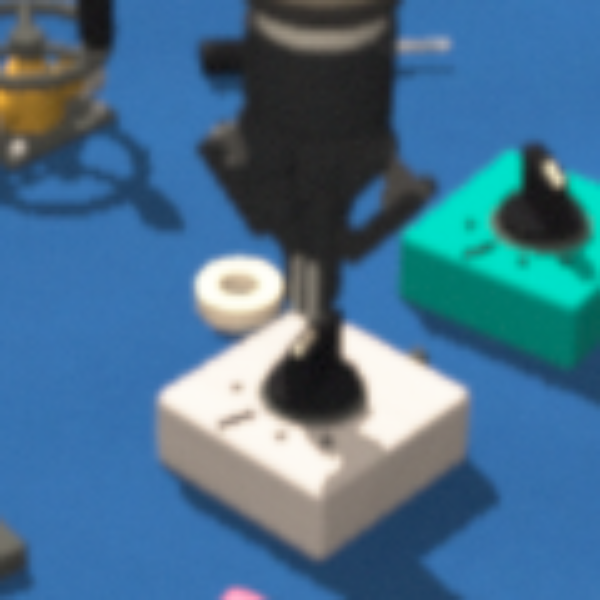

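It closed to 0 above the knob top, so the real tips are about 29 mm higher than stated and the pictures were right. I open, go 15 mm lower and test again.

servo_tool --steps '[[[0.06, 0.03, 0, 0], [0, 0, 0, 0], [0, 0, 0, 0], [0, 0, 0, 0], [0, 0, 0, 0]]]' --fingers -0.6

```text
t: 7.05
position: [538.5, 142.3, 78.5]
tcp_rot: [-0.294, 0.956, -0.0, 0.007]
ft_force: [0.0, 0.2, -0.4]
grip_width: 68.0
```

servo_tool --steps '[[[0, 0, 0.2, 0], [0, 0, 0.2, 0], [0, 0, 0.05, 0]]]'

```text
t: 7.35
position: [539.0, 142.4, 59.3]
tcp_rot: [-0.294, 0.956, -0.0, 0.008]
ft_force: [-0.4, 0.8, 0.2]
grip_width: 68.1
```

```bash
python3 go.py 539 142.2 62 3.744
```

```text
t 7.35 pos [539.  142.4  59.3] yaw -2.544 tilt [0.015 0.005] F [-0.4  0.8  0.2] w 68.1 q [-0.39  0.47  0.02  1.98 -0.01  0.67  1.81]
need units [ 0.003 -0.004 -0.068] turn -0.06
```

servo_tool --steps '[[[0, 0, 0.12, 0], [0, 0, 0, 0], [0, 0, 0, 0], [0, 0, 0, 0], [0, 0, 0, 0], [0, 0, 0, 0], [0, 0, 0, 0]]]' --fingers 1

```text
t: 8.05
position: [537.9, 142.9, 53.2]
tcp_rot: [-0.295, 0.956, 0.0, 0.006]
ft_force: [-0.9, 0.1, -1.3]
grip_width: 12.6
```

```bash
python3 go.py 539 142.2 50 3.744;python3 - <<'E'
from cell import cams,r
import cv2
e=cams.get_image("scene")["frame"]
cv2.imwrite("pics/k6.png",cv2.resize(e[170:290,230:350],(600,600))[:,:,::-1])
E
```

```text
t 8.05 pos [537.9 142.9  53.2] yaw -2.544 tilt [0.012 0.004] F [-0.9  0.1 -1.3] w 12.6 q [-0.39  0.48  0.02  1.98 -0.01  0.66  1.81]
need units [-0.011 -0.03   0.08 ] turn -0.05
```

View pics/k6.png

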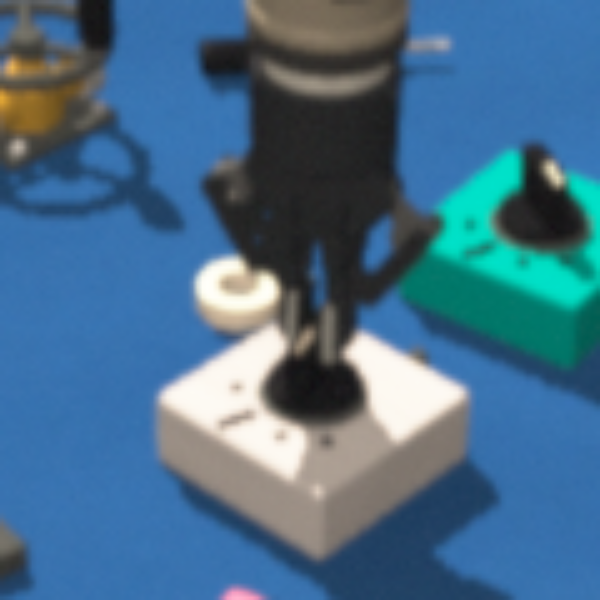

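The bar is gripped (12.6 mm). Next I turn it clockwise (+ tool z) by 0.6 rad.

servo_tool --steps '[[[0, 0, 0, 0.8], [0, 0, 0, 0.8], [0, 0, 0, 0.8], [0, 0, 0, 0.8], [0, 0, 0, 0.8], [0, 0, 0, 0.8], [0, 0, 0, 0.8], [0, 0, 0, 0.8]]]'

```text
t: 8.9
position: [537.3, 144.5, 53.2]
tcp_rot: [-0.01, 1.0, 0.003, 0.006]
ft_force: [-0.1, 0.9, -2.1]
grip_width: 12.4
```

```bash
python3 go.py 539 142.2 50 3.142; python3 -c "
from cell import r;print(r.observe()['torque'])"
```

```text
t 8.9 pos [537.3 144.5  53.2] yaw -3.122 tilt [0.012 0.006] F [-0.1  0.9 -2.1] w 12.4 q [-0.5   0.49  0.17  1.99 -0.13  0.66  1.33]
need units [-0.04  -0.059  0.08 ] turn 0.22
[-0.1263173  -0.0619152  -0.02221845]
```

servo_tool --steps '[[[0, 0, 0, 0.3], [0, 0, 0, 0.1]]]'

```text
t: 9.1
position: [537.3, 144.6, 53.2]
tcp_rot: [0.008, 1.0, 0.003, 0.006]
ft_force: [0.3, -0.1, -0.9]
grip_width: 12.4
```

servo_tool --steps '[[[0, 0, 0, 0], [0, 0, 0, 0], [0, 0, 0, 0], [0, 0, 0, 0]]]' --fingers -0.4

```text
t: 9.5
position: [538.0, 144.7, 53.8]
tcp_rot: [0.007, 1.0, 0.003, 0.006]
ft_force: [-0.0, 0.7, 0.5]
grip_width: 59.9
```

servo_tool --steps '[[[0, 0, -0.5, 0], [0, 0, -0.8, 0], [0, 0, -0.8, 0], [0, 0, -0.8, 0]]]'

```text
t: 9.9
position: [533.1, 142.4, 168.8]
tcp_rot: [0.007, 1.0, 0.001, 0.002]
ft_force: [0.3, 0.4, 0.2]
grip_width: 60.0
```

```bash
python3 go.py 498 -200 150 3.142;python3 - <<'E'
from cell import cams,r
import cv2
e=cams.get_image("scene")["frame"]
cv2.imwrite("pics/k7.png",cv2.resize(e[150:290,230:370],(600,600))[:,:,::-1])
E
```

```text
t 9.9 pos [533.1 142.4 168.8] yaw 3.128 tilt [0.003 0.002] F [0.3 0.4 0.2] w 60.0 q [-0.55  0.32  0.21  1.91 -0.09  0.91  1.27]
need units [ 0.766 -8.573  0.448] turn -0.16
```

View pics/k7.png

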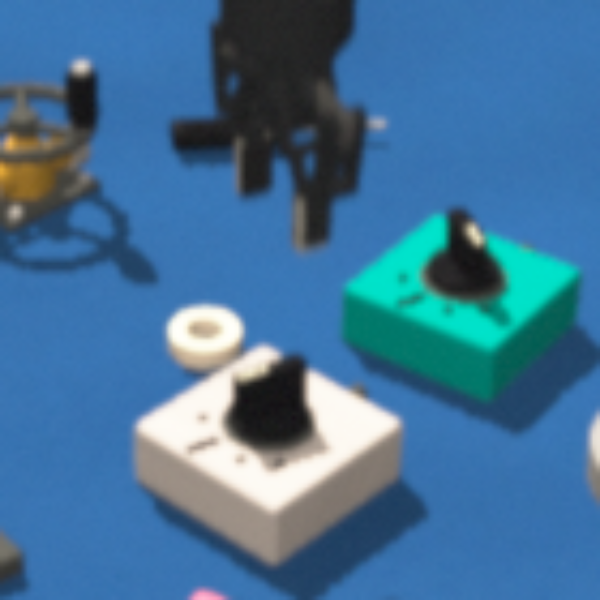

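servo_tool --steps '[[[0.1, -0.95, 0, 0], [0.1, -0.95, 0, 0], [0.1, -0.95, 0, 0], [0.1, -0.95, 0, 0], [0.1, -0.95, 0, 0], [0.1, -0.95, 0, 0], [0.1, -0.95, 0, 0], [0, -0.9, 0, 0], [0, -0.6, 0, 0], [0, 0, 0, 0]]]' --fingers -0.4

```text
t: 10.95
position: [506.9, -193.2, 175.0]
tcp_rot: [0.004, 1.0, 0.004, 0.012]
ft_force: [0.2, 0.4, 0.5]
grip_width: 59.9
```

```bash
python3 go.py 498 -200 65 3.142;python3 - <<'E'
from cell import cams,r
import cv2,numpy as np
e=cams.get_image("scene")["frame"];d=cams.get_image("top")["frame"]
cv2.imwrite("pics/k8.png",np.hstack([cv2.resize(d[165:245,200:280],(400,400)),cv2.resize(e[120:240,180:300],(400,400))])[:,:,::-1])
E
```

```text
t 10.95 pos [ 506.9 -193.2  175. ] yaw 3.133 tilt [0.024 0.009] F [0.2 0.4 0.5] w 59.9 q [-0.04  0.3   0.36  1.95 -0.15  0.9   1.96]
need units [ 0.285 -0.197  2.742] turn -0.1
```

View pics/k8.png

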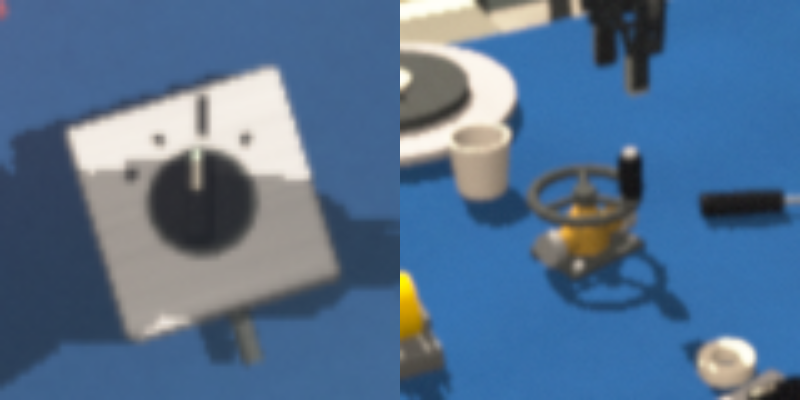

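The selector pointer is on the long bar in the top view. Next I centre over the crank handle and descend.

servo_tool --steps '[[[0.28, -0.2, 0.3, 0], [0, 0, 0.6, 0], [0, 0, 0.2, 0]]]'

```text
t: 11.35
position: [499.5, -192.2, 130.6]
tcp_rot: [-0.002, 1.0, 0.006, 0.014]
ft_force: [0.3, 0.3, 0.1]
grip_width: 59.7
```

```bash
python3 go.py 498 -200 65 3.142;python3 - <<'E'
from cell import cams,r
import cv2,numpy as np
e=cams.get_image("scene")["frame"]
cv2.imwrite("pics/k9.png",cv2.resize(e[120:220,200:300],(500,500))[:,:,::-1])
E
```

```text
t 11.35 pos [ 499.5 -192.2  130.6] yaw -3.139 tilt [0.027 0.013] F [0.3 0.3 0.1] w 59.7 q [-0.01  0.35  0.34  2.   -0.19  0.8   2.01]
need units [ 0.082 -0.217  1.634] turn 0.03
```

View pics/k9.png

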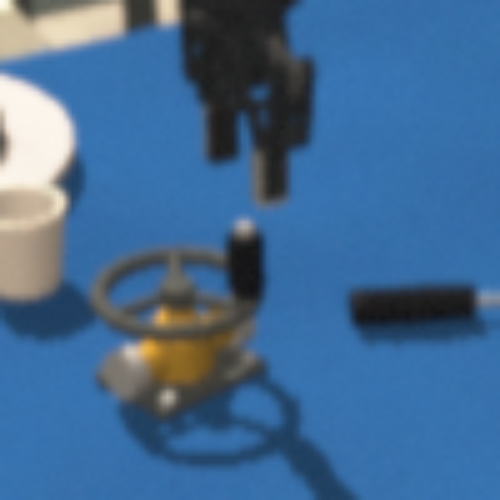

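servo_tool --steps '[[[0.08, -0.22, 0, 0], [0, -0.05, 0.3, 0]]]'

```text
t: 11.6
position: [498.2, -202.3, 119.5]
tcp_rot: [-0.003, 1.0, 0.006, 0.015]
ft_force: [1.0, 0.3, -0.3]
grip_width: 60.0
```

```bash
python3 go.py 498 -200 65 3.142
```

```text
t 11.6 pos [ 498.2 -202.3  119.5] yaw -3.135 tilt [0.03  0.013] F [ 1.   0.3 -0.3] w 60.0 q [ 0.01  0.37  0.34  2.01 -0.2   0.77  2.05]
need units [0.046 0.04  1.361] turn 0.07
```

servo_tool --steps '[[[0.05, 0.04, 0.35, 0], [0, 0, 0.4, 0], [0.02, 0, 0.4, 0], [0.02, 0, 0.15, 0]]]'

```text
t: 12.0
position: [498.1, -200.8, 66.0]
tcp_rot: [-0.003, 1.0, 0.006, 0.017]
ft_force: [-0.7, -0.1, 0.1]
grip_width: 59.7
```

```bash
python3 go.py 498 -200 65 3.142;python3 - <<'E'
from cell import cams,r
import cv2,numpy as np
e=cams.get_image("scene")["frame"]
cv2.imwrite("pics/k10.png",cv2.resize(e[120:220,200:300],(500,500))[:,:,::-1])
E
```

```text
t 12.0 pos [ 498.1 -200.8   66. ] yaw -3.135 tilt [0.034 0.012] F [-0.7 -0.1  0.1] w 59.7 q [ 0.04  0.45  0.3   2.05 -0.25  0.65  2.09]
need units [0.004 0.02  0.025] turn 0.07
```

View pics/k10.png

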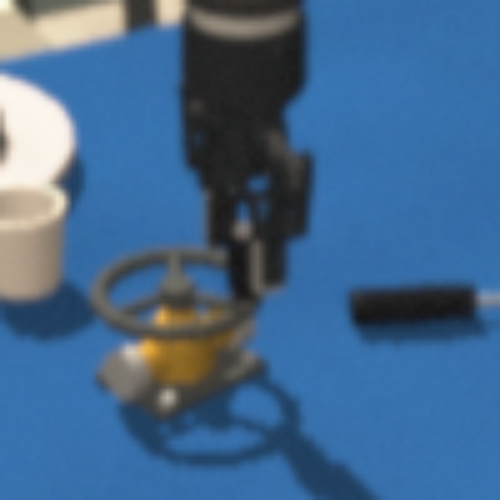

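servo_tool --steps '[[[0, 0, 0.03, 0], [0, 0, 0.02, 0], [0, 0, 0, 0], [0, 0, 0, 0], [0, 0, 0, 0]]]' --fingers 1

```text
t: 12.55
position: [498.6, -200.4, 64.8]
tcp_rot: [-0.004, 1.0, 0.006, 0.017]
ft_force: [1.6, 0.6, -5.3]
grip_width: 22.3
```

```bash
python3 go.py 498 -200 65 3.142
```

```text
t 12.55 pos [ 498.6 -200.4   64.8] yaw -3.134 tilt [0.034 0.012] F [ 1.6  0.6 -5.3] w 22.3 q [ 0.04  0.45  0.3   2.05 -0.25  0.65  2.09]
need units [ 0.014  0.011 -0.006] turn 0.08
```

```bash
cat > circ.py <<'E'
import sys,json,os,numpy as np
from scipy.spatial.transform import Rotation as Ro
from scipy.optimize import least_squares
from cell import r
# usage: circ.py stepdeg n   (step >0 = ccw/open)
L="log.json"; log=json.load(open(L)) if os.path.exists(L) else []
s=r.observe();p=s["position"];R=Ro.from_quat(s["tcp_rot"]).as_matrix()
log.append([s["t"],*p.tolist()]); json.dump(log,open(L,"w"))
A=np.array(log)[:,1:3]; c=np.array([528.,-240.3]); rad=50.
if len(A)>=4:
    f=least_squares(lambda v:np.hypot(*(A-v[:2]).T)-v[2],[*c,50]); 
    g=least_squares(lambda v:np.hypot(*(A-v[:2]).T)-50,[*c]);print("fit c",f.x.round(2),"rms",np.sqrt(np.mean(f.fun**2)).round(2),"fixR",g.x.round(2))
    if len(A)>=6: c=f.x[:2]
un=np.unwrap(np.arctan2(*(A-c).T[::-1]));th=un[-1]
print("t",s["t"],"z",p[2].round(1),"r",np.hypot(*(p[:2]-c)).round(1),"theta deg",np.degrees(un[-4:]).round(1),"F",s["ft_force"].round(1),"tq",s["torque"].round(2),"w",round(s["grip_width"],1),"tilt",R[:2,2].round(3),"yaw",np.arctan2(R[1,0],R[0,0]).round(3),"q",s["q"].round(2))
if len(sys.argv)>2:
    st=np.radians(float(sys.argv[1]));n=int(sys.argv[2]);rows=[]
    zt=float(sys.argv[3]) if len(sys.argv)>3 else p[2]
    q=p[:2]
    for k in range(n):
        tgt=c+rad*np.array([np.cos(th+st*(k+1)),np.sin(th+st*(k+1))])
        d=R.T@np.array([*(tgt-q),0]);q=tgt
        rows.append([round(d[0]/40,2),round(d[1]/40,2),round(((p[2]-zt)/n)/40,2) ,0])
    print(rows)
E
python3 circ.py -12 5 65
```

```text
t 12.55 z 64.8 r 49.5 theta deg [126.4] F [ 1.6  0.6 -5.3] tq [-0.11 -0.13 -0.06] w 22.3 tilt [0.034 0.012] yaw -3.134 q [ 0.04  0.45  0.3   2.05 -0.25  0.65  2.09]
[[np.float64(-0.22), np.float64(0.14), np.float64(-0.0), 0], [np.float64(-0.25), np.float64(0.08), np.float64(-0.0), 0], [np.float64(-0.26), np.float64(0.03), np.float64(-0.0), 0], [np.float64(-0.26), np.float64(-0.03), np.float64(-0.0), 0], [np.float64(-0.25), np.float64(-0.08), np.float64(-0.0), 0]]
```

servo_tool --steps '[[[-0.22, 0.14, 0, 0], [-0.25, 0.08, 0, 0], [-0.26, 0.03, 0, 0], [-0.26, -0.03, 0, 0], [-0.25, -0.08, 0, 0]]]'

```text
t: 13.05
position: [546.2, -189.0, 64.8]
tcp_rot: [-0.005, 1.0, 0.009, 0.012]
ft_force: [-2.0, 2.6, -4.4]
grip_width: 22.0
```

```bash
sed -i 's/rows.append(\[round(d\[0\]\/40,2),round(d\[1\]\/40,2)/rows.append([float(round(d[0]\/40,2)),float(round(d[1]\/40,2))/; s/,round(((p\[2\]-zt)\/n)\/40,2) /,float(round(((p[2]-zt)\/n)\/40,2))/' circ.py; python3 circ.py -12 8 65
```

```text
t 13.05 z 64.8 r 54.5 theta deg [126.4  70.5] F [-2.   2.6 -4.4] tq [-0.1   0.19  0.01] w 22.0 tilt [0.024 0.019] yaw -3.132 q [ 0.01  0.51  0.3   1.94 -0.26  0.71  2.05]
[[-0.2, -0.22, -0.0, 0], [-0.21, -0.16, -0.0, 0], [-0.17, -0.2, -0.0, 0], [-0.12, -0.23, -0.0, 0], [-0.07, -0.25, -0.0, 0], [-0.02, -0.26, -0.0, 0], [0.04, -0.26, -0.0, 0], [0.09, -0.25, -0.0, 0]]
```

servo_tool --steps '[[[-0.25, -0.12, 0, 0], [-0.21, -0.16, 0, 0], [-0.17, -0.2, 0, 0], [-0.12, -0.23, 0, 0]]]'

```text
t: 13.45
position: [579.5, -220.4, 64.7]
tcp_rot: [-0.005, 1.0, 0.008, 0.012]
ft_force: [-4.7, 0.1, 1.5]
grip_width: 22.6
```

```bash
python3 circ.py -12 8 65
```

```text
t 13.45 z 64.7 r 55.2 theta deg [126.4  70.5  21.1] F [-4.7  0.1  1.5] tq [-0.26  1.1   0.03] w 22.6 tilt [0.023 0.016] yaw -3.131 q [ 0.06  0.57  0.3   1.84 -0.26  0.76  2.08]
[[0.06, -0.3, -0.0, 0], [-0.01, -0.26, -0.0, 0], [0.04, -0.26, -0.0, 0], [0.1, -0.24, -0.0, 0], [0.14, -0.22, -0.0, 0], [0.19, -0.18, -0.0, 0], [0.22, -0.14, -0.0, 0], [0.24, -0.09, -0.0, 0]]
```

servo_tool --steps '[[[0.06, -0.26, 0, 0], [0, -0.26, 0, 0], [0.04, -0.26, 0, 0], [0.1, -0.24, 0, 0]]]'

```text
t: 13.85
position: [575.2, -262.9, 64.6]
tcp_rot: [-0.005, 1.0, 0.01, 0.014]
ft_force: [-6.6, 6.3, 6.0]
grip_width: 22.1
```

```bash
python3 circ.py -12 8 65
```

```text
fit c [ 532.49 -237.02   49.91] rms 0.06 fixR [ 532.41 -237.11]
t 13.85 z 64.6 r 52.3 theta deg [126.4  70.5  21.1 -25.6] F [-6.6  6.3  6. ] tq [1.05 1.32 0.05] w 22.1 tilt [0.028 0.02 ] yaw -3.131 q [ 0.13  0.58  0.29  1.81 -0.27  0.77  2.15]
[[0.19, -0.2, -0.0, 0], [0.18, -0.19, -0.0, 0], [0.22, -0.15, -0.0, 0], [0.24, -0.1, -0.0, 0], [0.26, -0.04, -0.0, 0], [0.26, 0.01, -0.0, 0], [0.25, 0.06, -0.0, 0], [0.23, 0.12, -0.0, 0]]
```

The four points fit a circle of R 49.9 mm centred at (532.5, -237.0), matching the 50 mm crank. I use that centre from here.

```bash
sed -i 's/c=np.array(\[528.,-240.3\])/c=np.array([532.5,-237.0])/; s/if len(A)>=6: c=f.x\[:2\]/if len(A)>=8: c=f.x[:2]/' circ.py; sed -i 's/^log.append.*/if not log or log[-1][0]!=s["t"]: log.append([s["t"],*p.tolist()]); json.dump(log,open(L,"w"))/' circ.py; python3 circ.py -12 8 65
```

```text
fit c [ 532.49 -237.02   49.91] rms 0.06 fixR [ 532.41 -237.11]
t 13.85 z 64.6 r 49.9 theta deg [132.9  74.1  19.5 -31.2] F [-6.6  6.3  6. ] tq [1.05 1.32 0.05] w 22.1 tilt [0.028 0.02 ] yaw -3.131 q [ 0.13  0.58  0.29  1.81 -0.27  0.77  2.15]
[[0.16, -0.21, -0.0, 0], [0.2, -0.17, -0.0, 0], [0.23, -0.12, -0.0, 0], [0.25, -0.07, -0.0, 0], [0.26, -0.02, -0.0, 0], [0.26, 0.04, -0.0, 0], [0.25, 0.09, -0.0, 0], [0.22, 0.14, -0.0, 0]]
```

servo_tool --steps '[[[0.16, -0.2, 0, 0], [0.2, -0.16, 0, 0], [0.22, -0.12, 0, 0], [0.24, -0.07, 0, 0], [0.25, -0.02, 0, 0]]]'

```text
t: 14.35
position: [533.3, -286.8, 64.7]
tcp_rot: [-0.005, 1.0, 0.013, 0.016]
ft_force: [1.3, 6.2, -3.9]
grip_width: 22.2
```

```bash
python3 circ.py -12 6 65
```

```text
fit c [ 532.52 -236.97   49.87] rms 0.06 fixR [ 532.43 -237.  ]
t 14.35 z 64.7 r 49.8 theta deg [ 74.1  19.5 -31.2 -89.1] F [ 1.3  6.2 -3.9] tq [ 0.61 -0.39  0.  ] w 22.2 tilt [0.032 0.026] yaw -3.132 q [ 0.19  0.54  0.29  1.87 -0.28  0.74  2.23]
[[0.26, 0.02, -0.0, 0], [0.25, 0.08, -0.0, 0], [0.23, 0.13, -0.0, 0], [0.2, 0.17, -0.0, 0], [0.15, 0.21, -0.0, 0], [0.11, 0.24, -0.0, 0]]
```

servo_tool --steps '[[[0.26, 0.02, 0, 0], [0.25, 0.08, 0, 0], [0.23, 0.13, 0, 0], [0.2, 0.17, 0, 0], [0.15, 0.21, 0, 0]]]'

```text
t: 14.85
position: [490.8, -264.2, 64.9]
tcp_rot: [-0.004, 1.0, 0.011, 0.021]
ft_force: [5.2, 0.9, -8.2]
grip_width: 22.3
```

```bash
python3 circ.py -12 6 65
```

```text
fit c [ 532.55 -236.95   49.85] rms 0.06 fixR [ 532.52 -236.95]
t 14.85 z 64.9 r 49.8 theta deg [  19.5  -31.2  -89.1 -146.9] F [ 5.2  0.9 -8.2] tq [-0.28 -0.85 -0.07] w 22.3 tilt [0.041 0.022] yaw -3.133 q [ 0.18  0.48  0.29  2.   -0.27  0.68  2.22]
[[0.12, 0.23, -0.0, 0], [0.07, 0.25, -0.0, 0], [0.01, 0.26, -0.0, 0], [-0.04, 0.26, -0.0, 0], [-0.09, 0.24, -0.0, 0], [-0.14, 0.22, -0.0, 0]]
```

servo_tool --steps '[[[0.12, 0.23, 0, 0], [0.07, 0.25, 0, 0], [0.01, 0.26, 0, 0], [-0.04, 0.26, 0, 0], [-0.09, 0.24, 0, 0]]]'

```text
t: 15.35
position: [487.5, -216.1, 65.0]
tcp_rot: [-0.003, 1.0, 0.007, 0.024]
ft_force: [6.5, -5.5, -15.2]
grip_width: 22.3
```

```bash
python3 circ.py -12 6 65
```

```text
fit c [ 532.6  -236.97   49.83] rms 0.09 fixR [ 532.61 -236.99]
t 15.35 z 65.0 r 49.6 theta deg [ -31.2  -89.1 -146.9 -204.9] F [  6.5  -5.5 -15.2] tq [-1.28 -0.91 -0.07] w 22.3 tilt [0.047 0.013] yaw -3.136 q [ 0.08  0.44  0.29  2.06 -0.26  0.63  2.13]
[[-0.13, 0.23, 0.0, 0], [-0.18, 0.19, 0.0, 0], [-0.21, 0.15, 0.0, 0], [-0.24, 0.1, 0.0, 0], [-0.26, 0.05, 0.0, 0], [-0.26, -0.01, 0.0, 0]]
```

servo_tool --steps '[[[-0.13, 0.22, 0.02, 0], [-0.18, 0.19, 0.02, 0], [-0.21, 0.15, 0.02, 0], [-0.24, 0.1, 0, 0], [-0.26, 0.05, 0, 0]]]'

```text
t: 15.85
position: [525.5, -187.7, 64.9]
tcp_rot: [-0.001, 1.0, 0.006, 0.02]
ft_force: [-2.5, -2.3, -5.0]
grip_width: 22.4
```

```bash
python3 circ.py -12 6
```

```text
fit c [ 532.6  -236.97   49.83] rms 0.08 fixR [ 532.61 -237.03]
t 15.85 z 64.9 r 49.8 theta deg [ -89.2 -146.9 -204.8 -261.8] F [-2.5 -2.3 -5. ] tq [-0.8   0.56  0.01] w 22.4 tilt [0.041 0.011] yaw -3.139 q [ 0.01  0.47  0.29  2.   -0.25  0.66  2.05]
[[-0.26, 0.01, 0.0, 0], [-0.26, -0.05, 0.0, 0], [-0.24, -0.1, 0.0, 0], [-0.22, -0.15, 0.0, 0], [-0.18, -0.19, 0.0, 0], [-0.14, -0.22, 0.0, 0]]
```

servo_tool --steps '[[[-0.26, 0.01, 0, 0], [-0.26, -0.05, 0, 0], [-0.24, -0.1, 0, 0]]]'

```text
t: 16.15
position: [556.8, -193.3, 64.8]
tcp_rot: [-0.002, 1.0, 0.006, 0.018]
ft_force: [-3.4, -3.7, -3.3]
grip_width: 22.2
```

```bash
python3 circ.py -12 6
```

```text
fit c [ 532.61 -236.96   49.83] rms 0.08 fixR [ 532.61 -237.04]
t 16.15 z 64.8 r 49.9 theta deg [-146.9 -204.8 -261.8 -299. ] F [-3.4 -3.7 -3.3] tq [-0.85  0.94  0.01] w 22.2 tilt [0.036 0.012] yaw -3.139 q [ 0.01  0.52  0.29  1.93 -0.26  0.7   2.04]
[[-0.21, -0.15, 0.0, 0], [-0.18, -0.19, 0.0, 0], [-0.13, -0.22, 0.0, 0], [-0.08, -0.25, 0.0, 0], [-0.03, -0.26, 0.0, 0], [0.02, -0.26, 0.0, 0]]
```

servo_tool --steps '[[[-0.21, -0.15, 0, 0], [-0.18, -0.19, 0, 0], [-0.13, -0.22, 0, 0]]]'

```text
t: 16.45
position: [578.5, -217.2, 64.7]
tcp_rot: [-0.002, 1.0, 0.006, 0.017]
ft_force: [-6.3, -1.3, 2.3]
grip_width: 22.3
```

```bash
python3 circ.py -8 6
```

```text
fit c [ 532.63 -236.96   49.84] rms 0.08 fixR [ 532.61 -237.04]
t 16.45 z 64.7 r 50.0 theta deg [-204.8 -261.8 -299.  -336.7] F [-6.3 -1.3  2.3] tq [-0.36  1.47 -0.02] w 22.3 tilt [0.033 0.013] yaw -3.138 q [ 0.05  0.56  0.29  1.85 -0.26  0.74  2.07]
[[-0.06, -0.16, 0.0, 0], [-0.03, -0.17, 0.0, 0], [-0.01, -0.17, 0.0, 0], [0.01, -0.17, 0.0, 0], [0.04, -0.17, 0.0, 0], [0.06, -0.16, 0.0, 0]]
```

servo_tool --steps '[[[-0.06, -0.16, 0, 0], [-0.03, -0.17, 0, 0], [-0.01, -0.17, 0, 0]]]'

```text
t: 16.75
position: [580.2, -222.6, 64.5]
tcp_rot: [-0.005, 1.0, 0.019, 0.01]
ft_force: [-11.0, 18.0, 13.3]
grip_width: 22.4
```

```bash
python3 circ.py -8 4
```

```text
fit c [ 532.61 -236.96   49.83] rms 0.09 fixR [ 532.57 -237.05]
t 16.75 z 64.5 r 49.7 theta deg [-261.8 -299.  -336.7 -343.3] F [-11.   18.   13.3] tq [3.01 1.98 0.12] w 22.4 tilt [0.02  0.038] yaw -3.132 q [ 0.08  0.57  0.28  1.83 -0.28  0.78  2.1 ]
[[-0.04, -0.17, 0.0, 0], [-0.01, -0.17, 0.0, 0], [0.01, -0.17, 0.0, 0], [0.04, -0.17, 0.0, 0]]
```

servo_tool --steps '[[[-0.03, -0.12, 0, 0], [-0.03, -0.12, 0, 0]]]'

```text
t: 16.95
position: [579.9, -222.0, 64.6]
tcp_rot: [-0.008, 1.0, 0.027, 0.005]
ft_force: [-12.2, 13.1, 10.4]
grip_width: 22.2
```

```bash
cat > ang.py <<'E'
import numpy as np
from scipy.spatial.transform import Rotation as Ro
from cell import r
s=r.observe();p=s["position"];R=Ro.from_quat(s["tcp_rot"]).as_matrix()
for l in(0,-30):
    q=p+R@np.array([0,0,l]); c=np.array([532.6,-237.0])+(0 if l==0 else 1)*np.array([-.033*30,-.018*30])*-1*-1
    print(l,q.round(1),"r",np.hypot(*(q[:2]-c)).round(2),"ang",np.degrees(np.arctan2(*(q[:2]-c)[::-1])).round(2))
print("tilt",R[:2,2].round(3),"F",s["ft_force"].round(1),"t",s["t"])
E
python3 ang.py; python3 circ.py 8 3
```

```text
0 [ 579.9 -222.    64.6] r 49.61 ang 17.55
-30 [ 579.6 -223.6   94.5] r 49.95 ang 16.15
tilt [0.01  0.054] F [-12.2  13.1  10.4] t 16.95
fit c [ 532.58 -236.96   49.82] rms 0.11 fixR [ 532.52 -237.06]
t 16.95 z 64.6 r 49.6 theta deg [-299.  -336.7 -343.3 -342.5] F [-12.2  13.1  10.4] tq [1.44 2.19 0.11] w 22.2 tilt [0.01  0.054] yaw -3.125 q [ 0.1   0.58  0.27  1.81 -0.28  0.8   2.11]
[[0.05, 0.17, 0.0, 0], [0.08, 0.15, 0.0, 0], [0.1, 0.14, 0.0, 0]]
```

The stop is reached: the TCP didn't advance under an 18 N push, total travel was 1.32 turns, and the handle is at about 17°. Now I open anticlockwise by 720°, back to the same handle angle.

```bash
python3 circ.py 12 10 65
```

```text
fit c [ 532.58 -236.96   49.82] rms 0.11 fixR [ 532.52 -237.06]
t 16.95 z 64.6 r 49.6 theta deg [-299.  -336.7 -343.3 -342.5] F [-12.2  13.1  10.4] tq [1.44 2.19 0.11] w 22.2 tilt [0.01  0.054] yaw -3.125 q [ 0.1   0.58  0.27  1.81 -0.28  0.8   2.11]
[[0.09, 0.24, -0.0, 0], [0.15, 0.21, -0.0, 0], [0.19, 0.18, -0.0, 0], [0.22, 0.14, -0.0, 0], [0.25, 0.09, -0.0, 0], [0.26, 0.03, -0.0, 0], [0.26, -0.02, -0.0, 0], [0.25, -0.07, -0.0, 0], [0.23, -0.12, -0.0, 0], [0.2, -0.17, -0.0, 0]]
```

servo_tool --steps '[[[0.09, 0.24, 0, 0], [0.15, 0.21, 0, 0], [0.19, 0.18, 0, 0], [0.22, 0.14, 0, 0], [0.25, 0.09, 0, 0]]]'

```text
t: 17.45
position: [546.3, -188.1, 65.0]
tcp_rot: [-0.009, 1.0, 0.024, 0.01]
ft_force: [1.7, -1.1, -9.6]
grip_width: 22.2
```

```bash
python3 circ.py 12 8 65
```

```text
fit c [ 532.58 -236.84   49.85] rms 0.27 fixR [ 532.53 -236.92]
t 17.45 z 65.0 r 50.7 theta deg [-336.8 -343.4 -342.6 -285.7] F [ 1.7 -1.1 -9.6] tq [-1.59 -0.53 -0.04] w 22.2 tilt [0.019 0.049] yaw -3.124 q [ 0.05  0.51  0.27  1.93 -0.28  0.73  2.08]
[[0.26, 0.03, -0.0, 0], [0.26, -0.01, -0.0, 0], [0.25, -0.06, -0.0, 0], [0.24, -0.11, -0.0, 0], [0.21, -0.16, -0.0, 0], [0.17, -0.2, -0.0, 0], [0.13, -0.23, -0.0, 0], [0.08, -0.25, -0.0, 0]]
```

servo_tool --steps '[[[0.26, 0.04, 0, 0], [0.26, -0.01, 0, 0], [0.25, -0.06, 0, 0], [0.24, -0.11, 0, 0], [0.21, -0.16, 0, 0], [0.17, -0.2, 0, 0]]]'

```text
t: 18.05
position: [489.1, -210.8, 64.9]
tcp_rot: [-0.01, 1.0, 0.023, 0.014]
ft_force: [5.3, 0.2, -7.7]
grip_width: 22.1
```

```bash
python3 circ.py 12 8 65
```

```text
fit c [ 532.46 -236.81   49.93] rms 0.33 fixR [ 532.44 -236.86]
t 18.05 z 64.9 r 50.6 theta deg [-343.5 -342.7 -285.9 -211. ] F [ 5.3  0.2 -7.7] tq [-1.42 -1.34 -0.09] w 22.1 tilt [0.027 0.047] yaw -3.123 q [ 0.11  0.45  0.27  2.04 -0.27  0.68  2.16]
[[0.1, -0.24, -0.0, 0], [0.06, -0.25, -0.0, 0], [0.01, -0.26, -0.0, 0], [-0.05, -0.26, -0.0, 0], [-0.1, -0.24, -0.0, 0], [-0.15, -0.22, -0.0, 0], [-0.19, -0.18, -0.0, 0], [-0.22, -0.14, -0.0, 0]]
```

servo_tool --steps '[[[0.11, -0.24, 0, 0], [0.06, -0.25, 0, 0], [0.01, -0.26, 0, 0], [-0.05, -0.26, 0, 0], [-0.1, -0.24, 0, 0], [-0.15, -0.22, 0, 0]]]'

```text
t: 18.65
position: [497.9, -272.3, 64.7]
tcp_rot: [-0.01, 0.999, 0.026, 0.016]
ft_force: [3.7, 8.2, 0.9]
grip_width: 22.3
```

```bash
python3 circ.py 12 8 65
```

```text
fit c [ 532.49 -236.74   49.88] rms 0.33 fixR [ 532.48 -236.81]
t 18.65 z 64.7 r 49.6 theta deg [-342.8 -285.8 -210.9 -134.2] F [3.7 8.2 0.9] tq [ 0.43 -1.06 -0.06] w 22.3 tilt [0.032 0.052] yaw -3.123 q [ 0.22  0.5   0.27  1.95 -0.29  0.72  2.27]
[[-0.19, -0.17, -0.0, 0], [-0.23, -0.12, -0.0, 0], [-0.25, -0.07, -0.0, 0], [-0.26, -0.02, -0.0, 0], [-0.26, 0.04, -0.0, 0], [-0.24, 0.09, -0.0, 0], [-0.22, 0.14, -0.0, 0], [-0.19, 0.18, -0.0, 0]]
```

servo_tool --steps '[[[-0.19, -0.17, 0, 0], [-0.23, -0.12, 0, 0], [-0.25, -0.07, 0, 0], [-0.26, -0.02, 0, 0], [-0.26, 0.04, 0, 0], [-0.24, 0.09, 0, 0], [-0.22, 0.14, 0, 0]]]'

```text
t: 19.35
position: [561.8, -275.8, 64.7]
tcp_rot: [-0.01, 0.999, 0.03, 0.009]
ft_force: [-3.5, 1.3, -0.3]
grip_width: 22.5
```

```bash
python3 circ.py 12 8 65
```

```text
fit c [ 532.43 -236.6    49.79] rms 0.39 fixR [ 532.38 -236.68]
t 19.35 z 64.7 r 49.0 theta deg [-286.  -210.8 -134.1  -53.2] F [-3.5  1.3 -0.3] tq [-1.21  0.6   0.11] w 22.5 tilt [0.017 0.06 ] yaw -3.123 q [ 0.19  0.58  0.27  1.8  -0.29  0.81  2.22]
[[-0.21, 0.15, -0.0, 0], [-0.15, 0.21, -0.0, 0], [-0.11, 0.24, -0.0, 0], [-0.06, 0.25, -0.0, 0], [-0.0, 0.26, -0.0, 0], [0.05, 0.26, -0.0, 0], [0.11, 0.24, -0.0, 0], [0.15, 0.21, -0.0, 0]]
```

servo_tool --steps '[[[-0.2, 0.17, 0, 0], [-0.15, 0.21, 0, 0], [-0.11, 0.24, 0, 0], [-0.06, 0.25, 0, 0], [0, 0.26, 0, 0], [0.05, 0.26, 0, 0]]]'

```text
t: 19.95
position: [579.0, -219.0, 64.9]
tcp_rot: [-0.009, 1.0, 0.028, 0.007]
ft_force: [-2.8, -2.6, -8.9]
grip_width: 22.1
```

```bash
sed -i 's/^A=np.array(log)\[:,1:3\]/A=np.array([l for l in log if l[0]>16.9])[:,1:3]/; s/\[532.5,-237.0\]/[532.3,-236.2]/; s/>=8/>=5/' circ.py;  python3 circ.py 12 8 65; python3 ang.py
```

```text
fit c [ 532.06 -235.88   49.85] rms 0.05 fixR [ 532.01 -235.9 ]
t 19.95 z 64.9 r 49.9 theta deg [149.7 226.8 306.6 379.8] F [-2.8 -2.6 -8.9] tq [-2.13  0.34  0.05] w 22.1 tilt [0.013 0.055] yaw -3.125 q [ 0.09  0.57  0.27  1.82 -0.29  0.79  2.12]
[[0.11, 0.24, -0.0, 0], [0.16, 0.21, -0.0, 0], [0.2, 0.17, -0.0, 0], [0.23, 0.13, -0.0, 0], [0.25, 0.08, -0.0, 0], [0.26, 0.02, -0.0, 0], [0.26, -0.03, -0.0, 0], [0.25, -0.08, -0.0, 0]]
0 [ 579.  -219.    64.9] r 49.79 ang 21.21
-30 [ 578.6 -220.6   94.9] r 49.96 ang 19.77
tilt [0.013 0.055] F [-2.8 -2.6 -8.9] t 19.95
```

servo_tool --steps '[[[0.11, 0.24, 0, 0], [0.16, 0.21, 0, 0], [0.2, 0.17, 0, 0], [0.23, 0.13, 0, 0], [0.25, 0.08, 0, 0], [0.26, 0.02, 0, 0], [0.26, -0.03, 0, 0]]]'

```text
t: 20.65
position: [514.3, -189.1, 65.1]
tcp_rot: [-0.007, 1.0, 0.023, 0.009]
ft_force: [6.0, -10.3, -20.0]
grip_width: 22.7
```

```bash
python3 circ.py 12 8 65
```

```text
fit c [ 532.04 -235.84   49.87] rms 0.07 fixR [ 532.  -235.9]
t 20.65 z 65.1 r 50.0 theta deg [226.9 306.6 379.7 470.7] F [  6.  -10.3 -20. ] tq [-3.39 -1.5  -0.08] w 22.7 tilt [0.017 0.046] yaw -3.128 q [ 0.05  0.47  0.28  2.   -0.27  0.7   2.09]
[[0.24, -0.11, 0.0, 0], [0.21, -0.16, 0.0, 0], [0.17, -0.2, 0.0, 0], [0.12, -0.23, 0.0, 0], [0.07, -0.25, 0.0, 0], [0.02, -0.26, 0.0, 0], [-0.04, -0.26, 0.0, 0], [-0.09, -0.25, 0.0, 0]]
```

servo_tool --steps '[[[0.24, -0.12, 0.02, 0], [0.21, -0.16, 0.02, 0], [0.17, -0.2, 0.02, 0], [0.12, -0.23, 0, 0], [0.07, -0.25, 0, 0], [0.02, -0.26, 0, 0], [-0.04, -0.26, 0, 0]]]'

```text
t: 21.35
position: [483.5, -247.5, 64.7]
tcp_rot: [-0.008, 1.0, 0.026, 0.013]
ft_force: [0.8, 3.3, 2.4]
grip_width: 22.2
```

```bash
python3 circ.py 12 8 65
```

```text
fit c [ 532.04 -235.84   49.87] rms 0.07 fixR [ 532.04 -235.89]
t 21.35 z 64.7 r 49.9 theta deg [306.6 379.7 470.7 553.5] F [0.8 3.3 2.4] tq [-0.75 -0.37 -0.01] w 22.2 tilt [0.025 0.053] yaw -3.126 q [ 0.18  0.47  0.28  2.01 -0.29  0.7   2.23]
[[-0.08, -0.25, -0.0, 0], [-0.13, -0.22, -0.0, 0], [-0.18, -0.19, -0.0, 0], [-0.21, -0.15, -0.0, 0], [-0.24, -0.1, -0.0, 0], [-0.26, -0.05, -0.0, 0], [-0.26, 0.0, -0.0, 0], [-0.25, 0.06, -0.0, 0]]
```

servo_tool --steps '[[[-0.08, -0.25, 0, 0], [-0.13, -0.22, 0, 0], [-0.18, -0.19, 0, 0], [-0.21, -0.15, 0, 0], [-0.24, -0.1, 0, 0], [-0.26, -0.05, 0, 0], [-0.26, 0, 0, 0]]]'

```text
t: 22.05
position: [543.6, -284.4, 64.6]
tcp_rot: [-0.009, 0.999, 0.031, 0.012]
ft_force: [-4.4, 8.8, 8.0]
grip_width: 22.4
```

```bash
python3 circ.py 12 8 65
```

```text
fit c [ 532.04 -235.86   49.88] rms 0.07 fixR [ 532.04 -235.87]
t 22.05 z 64.6 r 49.9 theta deg [379.8 470.7 553.5 643.4] F [-4.4  8.8  8. ] tq [0.47 0.71 0.06] w 22.4 tilt [0.024 0.061] yaw -3.124 q [ 0.21  0.57  0.27  1.83 -0.3   0.79  2.25]
[[-0.25, 0.08, -0.0, 0], [-0.23, 0.13, -0.0, 0], [-0.19, 0.18, -0.0, 0], [-0.15, 0.21, -0.0, 0], [-0.1, 0.24, -0.0, 0], [-0.05, 0.26, -0.0, 0], [0.0, 0.26, -0.0, 0], [0.06, 0.25, -0.0, 0]]
```

servo_tool --steps '[[[-0.25, 0.08, 0, 0], [-0.23, 0.13, 0, 0], [-0.19, 0.18, 0, 0], [-0.15, 0.21, 0, 0], [-0.1, 0.24, 0, 0], [-0.05, 0.25, 0, 0]]]'

```text
t: 22.65
position: [581.4, -243.1, 64.9]
tcp_rot: [-0.008, 1.0, 0.028, 0.009]
ft_force: [1.6, -2.6, -7.5]
grip_width: 22.2
```

```bash
python3 circ.py 5 4 65;python3 ang.py
```

```text
fit c [ 532.04 -235.86   49.88] rms 0.06 fixR [ 532.01 -235.87]
t 22.65 z 64.9 r 49.9 theta deg [470.7 553.5 643.4 711.6] F [ 1.6 -2.6 -7.5] tq [-1.96 -0.48 -0.04] w 22.2 tilt [0.017 0.056] yaw -3.125 q [ 0.13  0.59  0.28  1.79 -0.3   0.81  2.16]
[[-0.02, 0.11, -0.0, 0], [-0.0, 0.11, -0.0, 0], [0.01, 0.11, -0.0, 0], [0.02, 0.11, -0.0, 0]]
0 [ 581.4 -243.1   64.9] r 49.16 ang -7.15
-30 [ 580.9 -244.8   94.8] r 49.81 ang -8.39
tilt [0.017 0.056] F [ 1.6 -2.6 -7.5] t 22.65
```

24.6° remain to the target (736.2).

servo_tool --steps '[[[-0.01, 0.15, 0, 0], [0.01, 0.15, 0, 0], [0.03, 0.12, 0, 0], [0, 0, 0, 0]]]'

```text
t: 23.05
position: [580.0, -221.9, 64.9]
tcp_rot: [-0.01, 1.0, 0.029, 0.008]
ft_force: [1.0, -0.0, -5.1]
grip_width: 22.6
```

```bash
python3 circ.py 2 2 65;python3 ang.py
```

```text
fit c [ 532.05 -235.86   49.88] rms 0.06 fixR [ 532.01 -235.87]
t 23.05 z 64.9 r 49.9 theta deg [553.5 643.4 711.6 736.2] F [ 1.  -0.  -5.1] tq [-1.47 -0.29  0.05] w 22.6 tilt [0.016 0.057] yaw -3.123 q [ 0.1   0.58  0.28  1.82 -0.29  0.79  2.13]
[[0.01, 0.04, -0.0, 0], [0.01, 0.04, -0.0, 0]]
0 [ 580.  -221.9   64.9] r 49.72 ang 17.63
-30 [ 579.5 -223.7   94.8] r 49.87 ang 16.15
tilt [0.016 0.057] F [ 1.  -0.  -5.1] t 23.05
```

The angle is on target (736.2°; stop 16.2° + 720°). I hold still, then check the pictures.

servo_tool --steps '[[[0, 0, 0, 0], [0, 0, 0, 0], [0, 0, 0, 0]]]' --fingers 1

```text
t: 23.35
position: [579.9, -221.6, 64.9]
tcp_rot: [-0.01, 0.999, 0.029, 0.008]
ft_force: [0.7, 0.5, -6.4]
grip_width: 22.4
```

```bash
python3 circ.py;python3 ang.py; python3 - <<'E'
from cell import cams,r
import cv2,numpy as np
e=cams.get_image("scene")["frame"];d=cams.get_image("top")["frame"]
cv2.imwrite("pics/f1.png",np.hstack([cv2.resize(d,(400,300)),cv2.resize(e,(400,300))])[:,:,::-1])
cv2.imwrite("pics/f2.png",np.hstack([cv2.resize(d[165:245,200:280],(400,400)),cv2.resize(e[120:220,180:280],(400,400))])[:,:,::-1])
print(r.observe()["joint_velocities"].round(3))
E
```

```text
fit c [ 532.05 -235.86   49.88] rms 0.06 fixR [ 532.   -235.87]
t 23.35 z 64.9 r 49.9 theta deg [643.4 711.6 736.2 736.6] F [ 0.7  0.5 -6.4] tq [-1.46 -0.48 -0.01] w 22.4 tilt [0.016 0.058] yaw -3.123 q [ 0.1   0.57  0.27  1.82 -0.29  0.79  2.13]
0 [ 579.9 -221.6   64.9] r 49.71 ang 18.05
-30 [ 579.4 -223.3   94.8] r 49.84 ang 16.55
tilt [0.016 0.058] F [ 0.7  0.5 -6.4] t 23.35
[-0.001 -0.     0.001  0.001 -0.001  0.001  0.001]
```

View pics/f1.png

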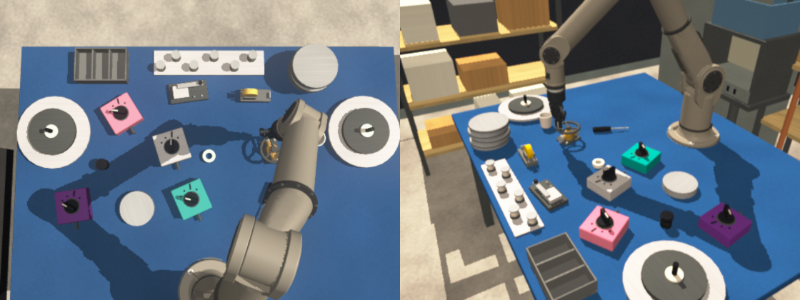

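View pics/f2.png

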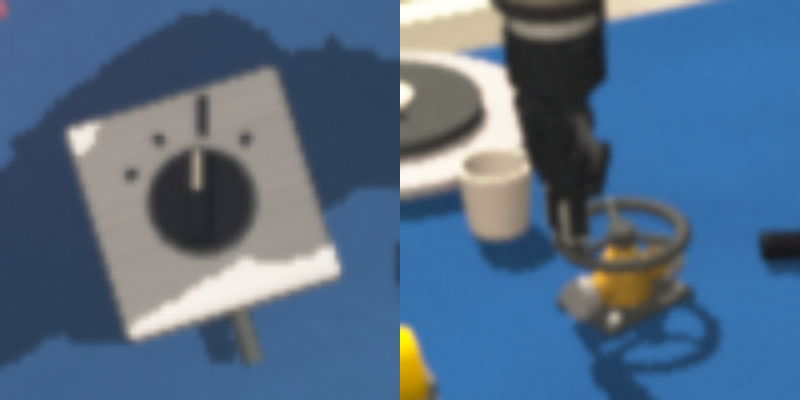

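The pointer line at crop (197,170) points at the bar (202,115). The gripper holds the crank handle at crop (570,230), and the bystanders are unmoved. Handing in.

```bash
python3 -c "
from cell import r
print(r.job_done())"
```

```text
the job is handed in; nothing more can be done
None
```

The selector is clicked in on the long bar mark. The valve was closed to its stop, then opened two full turns, and I handed in with the crank handle still gripped and the arm still, at about 23.5 s.

- **Selector:** I turned the aluminium box's knob 0.6 rad clockwise, from the second mark to the long bar. After release, the top view shows the pointer on the bar.
- **Closing the valve:** I turned it clockwise about 1.32 turns to the hard stop. There it didn't advance under a push of about 18 N.
- **Opening the valve:** I turned it back about 720° by measured position, on a circle of R 49.9 mm with rms 0.06 mm. The last reading was 0.4° past target, about 0.007 rad.
- **Final state:** The grip opening is 22.4 mm on the handle, joint speeds are near zero, and the other things look unmoved in both views.

**Checks that disagreed:**
- **Fingertip height:** The tips are really about 29 mm farther back than the stated overhang. My first close passed above the knob without touching it, and I corrected from the pictures.
- **Tool tilt:** The tool drifted to a tilt of about 0.06 rad. I allowed for this in the valve angle by fitting only the positions from the stop onward.

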